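Index the sample carousel and take a reading

ROBOT

A 6-joint arm with a two-finger parallel gripper is mounted at the origin on the work surface. World frame = base frame: x ahead of the robot, y to its left, z up, the work surface at z = 0. Lengths are in mm, angles in rad, forces in N, time in s.
With the tool pointing down it reaches from about 350 to 775 mm from the base axis. Payload 7.3 kg.
Tool frame: the origin (TCP) lies at the very end of the fingers, on their centre line; the grasp point (between the pads) lies 19 mm behind it; z points along the fingers, y is the line along which they close (so a half turn about z gives the same grasp; the last joint's range is limited). The gripper opens to 92 mm and grips with 3 to 60 N. Pads are 19 mm wide; open, the fingers measure 130 mm over their backs; the gripper's body (75 mm by 190 mm) begins 47 mm behind the grasp point.
Start: joints at [-1.263, 0.342, 1.524, -0, 1.275, -0.146], TCP at [230.176, -471.873, 226.741] pointing down, gripper open.
Joint ranges: [-2.53, 2.53], [-0.77, 2.02], [0.04, 2.7], [-1, 4.14], [0.28, 2.66], [-3.11, 3.11]. Speed limits (rad/s): [2.57, 2.57, 3.14, 3.14, 3.14, 3.14].

INTERFACE

Orientations are given as [roll, pitch, yaw] about the fixed x, y, z axes, in that order (R = Rz(yaw) Ry(pitch) Rx(roll)).
In Python, from plant import get_obs, optics, ticket, finder gives the robot as it stands.
- The arm moves only by the tool send_rows, never from a script. Its arguments are lists of equal length, an entry for each row: "offset": the shift along the tool's x, y, z scaled (see below), a list of three; "delta_rot": the turn, a rotation vector about the tool's x, y, z scaled (see below), a list of three. In form: {"offset": [[dx, dy, dz], ...], "delta_rot": [[rx, ry, rz], ...]}. A call has 1 to 8 rows; each row is the pose to reach, as a shift and turn from the pose commanded when the call began, along the tool's axes at that moment, turning the shorter way round; what a row does not reach only later rows make up. The controller multiplies each number of a shift by 120 mm and each number of a turn by 360 degrees. A row lasts 1/8 s, in which the tool goes at most 62.5 mm and 10.7 degrees, less where a joint would pass 70% of its speed; a pose out of reach is approached as far as the arm can. A call with a number of a shift or a turn outside -1 to 1 is refused whole. A call with a gripper value outside its range is refused whole. "grip" is the opening, from 0 (shut) to 1 (fully open), set as the call begins (left out, the last holds). The fingers move at their own pace and stop on an object; the grip force is fixed at half the most. Time passes only in rows, so rows that repeat a pose let the fingers close. It gives the time, the measured TCP pose, the force, the opening and the grip force at its end, in the units of the state.
- get_obs(): the state, without advancing time (a new reading comes with each control period).
- optics.capture(name): name is "side" or "top"; returns the picture (384x512x3 uint8, red, green, blue); there is no depth.
- optics.get_calibration(name): a dict with "fx", "fy", "cx", "cy" (pixels), "world_from_camera" (4x4, takes a point from camera to world coordinates). Camera axes: x right, y down, z forward; pixel columns grow to the right and rows downward; lengths in mm; the calibration is good to about 2 mm. A picture is of the moment at which its call begins. get_calibration takes no time and is no camera call.
- ticket.close_job(): hands the job in; it is judged then, once.
Trained networks look in the newest picture that a camera, given by its name, has taken for a name from the list of things; names that differ only in an ending like _2 or _b are one class to them, and where a whole thing is asked for, a point or a joint stands for the part that bears it (a point fixed in the world has none). Each returns a list of dicts, best first, with "confidence" (0 to 1); they miss things now and then, are a little off and sometimes report something else, mostly with a low value. They report only what shows in the picture. A call takes as long as a camera call. They do not tell look-alikes from the thing itself.
- finder.boxes_of(target, camera): "box" ([left, top, right, bottom] in pixels, round what is visible of it).
- finder.silhouettes(target, camera): "region" (384x512 bool, what is visible of it) and "box" ([left, top, right, bottom] in pixels, round what is visible of it).
- finder.pinpoint(target, camera): "uv" ([column, row] in pixels: a listed point, or the origin of a listed thing).
The state is a dict: "time": time; "joint_positions": joint angles; "dq": joint speeds; "tau": joint torques, N m; "tool_pos": TCP position; "tcp_rot": TCP orientation; "contact_force": force on the tool from outside, world axes, zero at the start; "moment": the same for the moment, N m; "grip_width": finger opening in mm; "finger_force": force on a finger pad.
Only numpy, scipy, OpenCV 4.12 (cv2) and the standard library are available. Lean on these libraries where they do the work, as an engineer would, in place of code of your own. Each camera call takes 0.05 s, during which the arm holds its last target. There are 200 camera calls.

TASK

Turn the sample carousel by pushing sideways on one of its bare steel arms with a fingertip, until the one tall vial stands squarely in front of the reader head's window. Then press the round key on top of the reader head fully down and let it go. Push gently, do not grip or lift anything, do not touch the tray or the vials in it, and leave everything else on the table where it is.

Things in the scene. Friction and masses are not known exactly. Their poses are not given: they have to be found in the camera images.
- stand: white round base plate of the carousel, fixed to the table: 264 mm diameter, 18 mm high. Origin on the carousel's vertical axis at table height, z up
- reader: reader head, fixed beside the base plate. Its origin lies NOT on it but on the carousel's vertical axis at table height, z up; its -y axis points from there to the head: a white block 96 mm wide (x), 70 mm deep (y -147 to -217 mm), top 88 mm above the table, with a dark window facing the carousel, on a foot 130 by 100 mm, 18 mm high
- star: the rotor: a column on the axis with four level, bare round steel arms at 45, 135, 225, 315 degrees from its own x axis, each 10 mm thick, centre line 125 mm above the table, bare from 22 to 86 mm from the axis, ending in an 18 mm ball centred at 95 mm. Origin on the axis 27 mm above the table, z up. The tray below turns with it
- star_top (a point): centre of the column's top face, on the axis, 137 mm above the table; a black hub of 44 mm diameter lies below it, 114 to 136 mm above the table. The rotor turns without limit either way about this axis with light friction (0.05 N m, about 1 N at mid-arm) and stops at once where it is left; no spring, no catch
- tray: tray of aluminium, 260 mm wide, part of the rotor, upper face 38 mm above the table; four square grey pockets (rims 52 mm above the table) hold a vial each, 105 mm from the axis along the star's own x, y, -x and -y, between the arms. Origin and axes as the star's. The tray is not to be touched by the robot
- tall_vial: the one tall vial: amber glass, white cap, diameter 26 mm, height 64 mm (top 102 mm above the table, so 18 mm below the undersides of the arms); loose in a tray pocket; origin at the centre of its underside, z up. Not to be touched
- short_vial1: one of three short amber vials, diameter 26 mm, height 34 mm, white cap; loose in a tray pocket; origin at the centre of its underside, z up. Not to be touched
- short_vial2: one of three short amber vials, diameter 26 mm, height 34 mm, white cap; loose in a tray pocket; origin at the centre of its underside, z up. Not to be touched
- short_vial3: one of three short amber vials, diameter 26 mm, height 34 mm, white cap; loose in a tray pocket; origin at the centre of its underside, z up. Not to be touched
- read_spot (a point): reading position: the point of the pocket circle, 105 mm from the axis towards the reader head, straight in front of the middle of its window, at the tray's upper face. The tall vial's axis is to stand here
- read_key_top (a point): centre of the top of the round dark-grey key (26 mm diameter, in a dark collar of 42 mm) on top of the reader head, 187 mm from the carousel's axis; 106 mm above the table when up
- read_key (a joint): travel of the key in m: 0 up, 0.006 fully down; sprung, it rises by itself; fully down takes 5 N
- beaker: glass beaker, 68 mm diameter, 90 mm high, loose, standing near the reader head; origin at the centre of its underside
- sample_bottle: amber sample bottle, 60 mm diameter, 140 mm high, loose, near the reader head; origin at the centre of its underside
- mouse: black computer mouse, 100 by 60 mm, 32 mm high, loose; origin on its underside
- calculator: grey pocket calculator, 130 by 75 mm, 14 mm high, loose; origin at the centre of its underside
- mug: white mug, 80 mm diameter, 90 mm high, handle to its +y, loose; origin at the centre of its underside
There are look-alikes about, which are no part of the job. Leave any green, orange or pink look-alike of the reader alone.

How it is judged:
By the outcome, as a careful person would: the job done as asked, in the order asked, and still so for the second after the job is handed in, with the robot touching nothing.
It also fails if it takes over 48 s, if anything falls off the work surface, if the arm or the gripper's body presses on something with over 40 N, if the wrist force passes 120 N, or if a joint passes its speed limit or range.

## Working session

There is one attempt and no reset: what is moved stays moved. The work goes in short steps, Python scripts to look and compute and a tool call to move; the robot and the scene stay as the last step left them, time stands still between calls to the robot, and variables do not carry over. Pictures are saved under pics/ and viewed, at most 10 in all, crops included, and the job is handed in when it is done.

Besides the shell and the picture viewer there is one more tool, called after "Call:" as name(argument=value, ...) on one line, values as JSON. send_rows: Moves the arm, as the interface text tells. Its arguments: {"type":"object","properties":{"offset":{"type":"array"},"delta_rot":{"type":"array"},"grip":{"type":"number"}},"required":["offset","delta_rot"]}

```bash
mkdir -p pics
python3 - <<'E'
from plant import get_obs, optics, finder
import cv2, numpy as np
for c in ("top","side"):
    im=optics.capture(c); cv2.imwrite(f"pics/{c}1.png",cv2.resize(im[:,:,::-1],(800,600),interpolation=cv2.INTER_CUBIC))
    k=optics.get_calibration(c); print(c,k["fx"],k["cx"],k["cy"],np.round(k["world_from_camera"],3).tolist())
    for t in ("star_top","read_key_top","tall_vial","reader","star"):
        print(t,[(np.round(d["uv"],1).tolist(),round(d["confidence"],2)) for d in finder.pinpoint(t,c)][:4])
print(get_obs())
E
```

```text
top 390.1868466773674 261.1934299436172 192.74289903187673 [[0.003, -0.985, 0.175, 355.728], [-1.0, -0.004, -0.006, 253.674], [0.007, -0.175, -0.985, 1294.66], [0.0, 0.0, 0.0, 1.0]]
star_top [([297.6, 198.9], 0.87)]
read_key_top [([398.5, 145.3], 0.63), ([178.6, 268.8], 0.61), ([355.0, 202.8], 0.38), ([408.9, 243.3], 0.37)]
tall_vial [([321.7, 222.7], 0.61)]
reader []
star [([292.9, 205.3], 0.83)]
side 354.19791159538437 254.90826751969686 191.89472819146152 [[0.993, -0.09, 0.073, 493.387], [-0.113, -0.641, 0.759, -521.891], [-0.022, -0.763, -0.647, 751.467], [0.0, 0.0, 0.0, 1.0]]
star_top [([251.0, 210.2], 0.98)]
read_key_top [([199.2, 351.0], 0.58), ([363.2, 327.4], 0.49), ([255.9, 271.5], 0.46)]
tall_vial [([231.4, 258.0], 0.74), ([253.4, 271.4], 0.32)]
reader [([186.9, 149.3], 0.89), ([269.6, 210.9], 0.26)]
star [([248.7, 237.8], 0.72), ([268.6, 213.4], 0.62)]
{'time': 0.6, 'joint_positions': array([-1.26295523e+00,  3.41993126e-01,  1.52412078e+00, -1.66179892e-05,
        1.27536088e+00, -1.46010187e-01]), 'dq': array([ 0.00042324, -0.00071815,  0.00024513,  0.00036385,  0.0012292 ,
        0.00171365]), 'tau': array([-7.70407732e-04, -4.30929637e+01, -2.44393677e+01,  7.16238306e-02,
        4.84667101e-02, -1.38783935e-05]), 'tool_pos': array([ 230.19280661, -471.86659256,  226.73681415]), 'tcp_rot': array([3.14147835e+00, 3.28789042e-05, 4.53856115e-01]), 'contact_force': array([ 0.10713454, -0.69979381, -0.07730741]), 'moment': array([-0.04962914,  0.02535274,  0.01379983]), 'finger_force': 0.0, 'grip_width': 92.18630092970892}
```

View pics/top1.png

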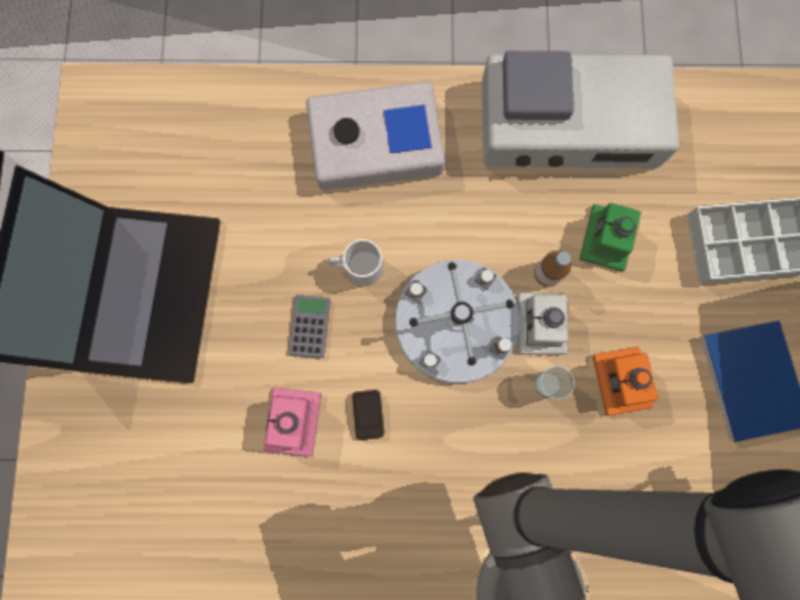

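View pics/side1.png

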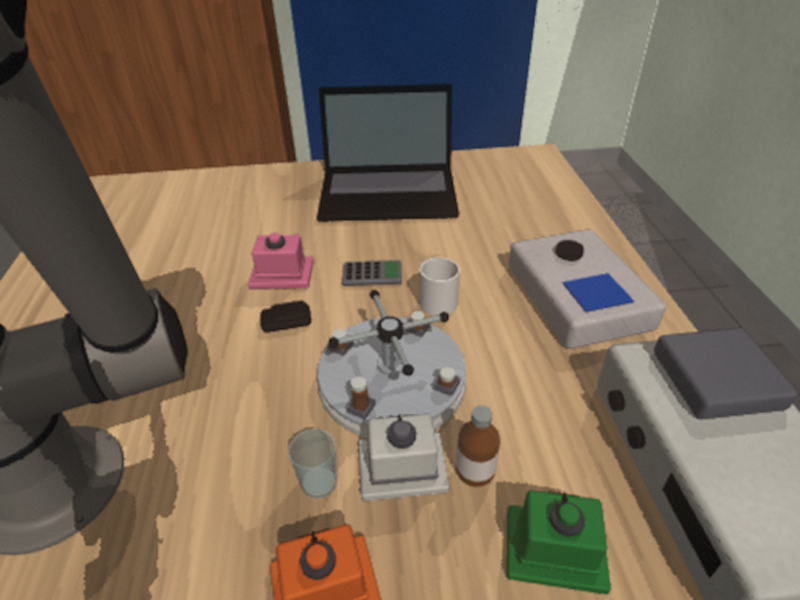

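The top view shows the carousel at about (460,315), the white reader to its right (key at 553,317) and the tall vial at (503,346). In the side view the white reader is at (402,450) and the tall vial at (358,390). Next I'll zoom in.

```bash
cat > h.py <<'E'
import numpy as np, cv2
from plant import get_obs, optics, finder
K={c:optics.get_calibration(c) for c in ("top","side")}
def ray(c,uv):
    k=K[c];T=np.array(k["world_from_camera"]);d=T[:3,:3]@[(uv[0]-k["cx"])/k["fx"],(uv[1]-k["cy"])/k["fy"],1];return T[:3,3],d
def atz(c,uv,z):
    o,d=ray(c,uv);return (o+d*(z-o[2])/d[2])[:2]
def proj(c,p):
    k=K[c];T=np.linalg.inv(k["world_from_camera"]);q=T[:3,:3]@p+T[:3,3];return np.array([k["fx"]*q[0]/q[2]+k["cx"],k["fy"]*q[1]/q[2]+k["cy"]])
def crop(c,box,s,name):
    im=optics.capture(c)[:,:,::-1];x0,y0,x1,y1=box
    cv2.imwrite(name,cv2.resize(im[y0:y1,x0:x1],None,fx=s,fy=s,interpolation=cv2.INTER_CUBIC));return im
E
python3 - <<'E'
from h import *
crop("top",(245,155,375,252),6,"pics/t2.png"); crop("side",(195,175,325,320),4,"pics/s2.png")
print(atz("top",(297.6,198.9),137),atz("side",(251,210.2),137),atz("top",(355,202.8),106),atz("side",(255.9,271.5),106),atz("top",(321.7,222.7),38),atz("side",(231.4,258),38))
E
```

```text
[542.94571477 136.8209602 ] [544.46214176 129.98958539] [536.47432522 -43.34823506] [536.96531998 -36.57526343] [481.3885175   49.96857118] [484.26937744  64.59419976]
```

View pics/t2.png

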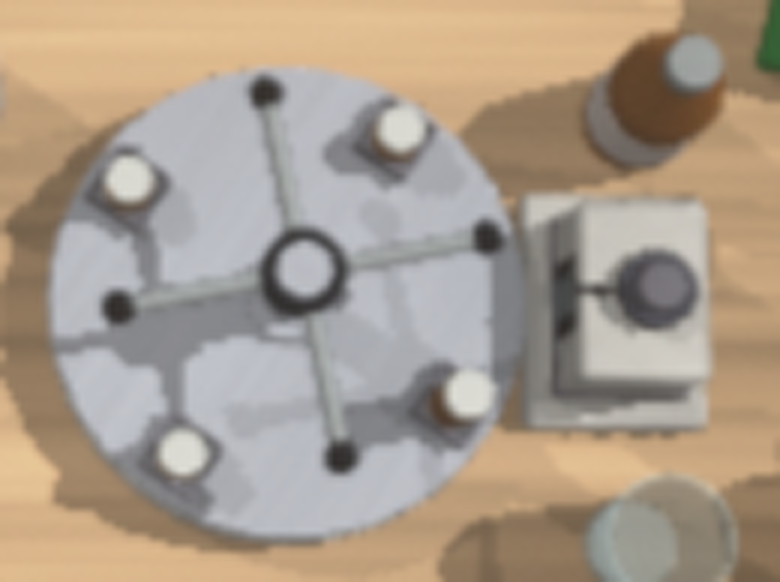

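View pics/s2.png

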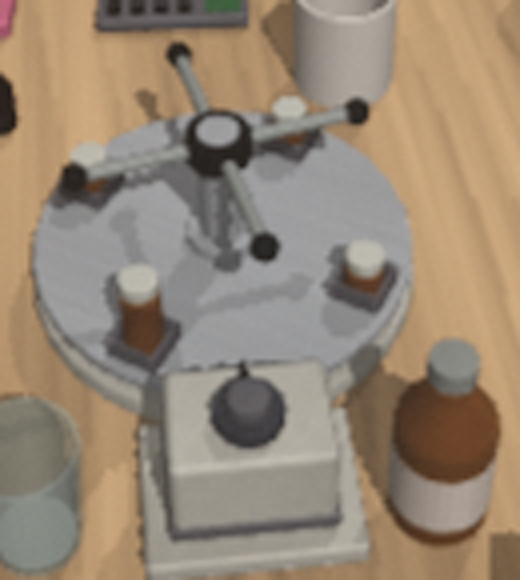

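Run:
```python
from h import *
t=lambda u,z:atz("top",(u[0]/6+245-.4,u[1]/6+155-.4),z)
s=lambda u,z:atz("side",(u[0]/4+195-.4,u[1]/4+175-.4),z)
Tb=[t(u,125) for u in [(265,92),(487,236),(340,457),(118,307)]]
Sb=[s(u,125) for u in [(356,110),(264,246),(74,174),(179,52)]]
ang=lambda v:np.degrees(np.arctan2(v[1],v[0]))
for f,b,st,ky,vi in((t,Tb,(304,269),(664,284),(469,392)),(s,Sb,(219,133),(249,399),(138,273))):
    c=np.mean(b,0);print("ballctr",c.round(1),"hub",f(st,137).round(1),"R",[round(np.hypot(*(x-c)),1) for x in b],"ang",[round(ang(x-c),1) for x in b])
    k=f(ky,106);v=f(vi,102);print("key",k.round(1),np.hypot(*(k-c)),ang(k-c),"vial",v.round(1),np.hypot(*(v-c)),ang(v-c))
```

```text
ballctr [541.8 143.5] hub [541.3 143.9] R [np.float64(95.0), np.float64(95.8), np.float64(95.2), np.float64(95.2)] ang [np.float64(11.0), np.float64(-78.7), np.float64(-169.4), np.float64(101.1)]
key [539.2 -44.3] 187.77668922358683 -90.80924239330395 vial [483.5  56.9] 104.42579651054362 -123.95286770350512
ballctr [540.8 144.3] hub [541.2 139.2] R [np.float64(94.9), np.float64(95.8), np.float64(94.9), np.float64(95.6)] ang [np.float64(10.8), np.float64(-79.2), np.float64(-169.4), np.float64(100.8)]
key [538.2 -44.5] 188.79761478629266 -90.80190390987607 vial [482.5  59.4] 103.01254135930053 -124.48572391057353
```

Call:
send_rows(offset=[[0.33,-0.31,0],[0.67,-0.62,0],[1,-0.93,0]], delta_rot=[[0,0,0],[0,0,0],[0,0,0]], grip=0)

```text
time: 1.08
tool_pos: [289.5, -317.5, 226.8]
tcp_rot: [3.141, -0.0, 0.453]
contact_force: [1.5, 0.6, -0.7]
grip_width: 66.3
finger_force: 0.0
```

Call:
send_rows(offset=[[0.33,-0.31,0],[0.67,-0.62,0],[1,-0.93,0]], delta_rot=[[0,0,0],[0,0,0],[0,0,0]])

```text
time: 1.45
tool_pos: [348.5, -164.5, 227.0]
tcp_rot: [3.141, -0.001, 0.453]
contact_force: [0.4, 0.3, 0.2]
grip_width: 36.1
finger_force: 0.0
```

Call:
send_rows(offset=[[0.33,-0.31,0],[0.67,-0.62,0],[1,-0.93,0]], delta_rot=[[0,0,0],[0,0,0],[0,0,0]])

```text
time: 1.82
tool_pos: [407.5, -11.4, 227.0]
tcp_rot: [3.141, -0.001, 0.454]
contact_force: [1.5, -0.4, -0.2]
grip_width: 6.1
finger_force: 0.0
```

Call:
send_rows(offset=[[0.33,-0.31,0],[0.67,-0.62,0],[1,-0.93,0],[1,-0.93,0]], delta_rot=[[0,0,0],[0,0,0],[0,0,0],[0,0,0]])

```text
time: 2.33
tool_pos: [466.4, 142.8, 226.4]
tcp_rot: [-3.141, -0.0, 0.458]
contact_force: [0.4, 1.0, 0.4]
grip_width: 0.3
finger_force: 0.0
```

Call:
send_rows(offset=[[0.22,-0.21,0],[0.22,-0.21,0],[0.22,-0.21,0.47],[0.22,-0.21,0.945],[0.22,-0.21,0.945]], delta_rot=[[0,0,0.022],[0,0,0.043],[0,0,0.043],[0,0,0.043],[0,0,0.043]])

```text
time: 2.95
tool_pos: [475.6, 172.6, 110.3]
tcp_rot: [3.141, 0.009, 0.183]
contact_force: [-0.7, 0.5, 0.6]
grip_width: 0.4
finger_force: 0.0
```

```bash
cat >> h.py <<'E'
from scipy.spatial.transform import Rotation as R
C=np.array([541.3,143.7])
def pose(a,gap,r=55,half=19):  # tool xy, yaw for pushing an arm at angle a (deg)
    a=np.radians(a);t=np.array([-np.sin(a),np.cos(a)]);return C+r*np.array([np.cos(a),np.sin(a)])-t*(half+5+gap),np.degrees(a)+180
def rows(ps,z=113):  # ps: list of (xy, yaw)
    o=get_obs();R0=R.from_euler("xyz",o["tcp_rot"]);out=[]
    for xy,yaw in ps:
        d=R0.inv().apply(np.r_[xy,z]-o["tool_pos"])/120
        w=(R0.inv()*R.from_euler("xyz",[np.pi,0,np.radians(yaw)])).as_rotvec()/(2*np.pi)
        out.append((d.round(3).tolist(),w.round(4).tolist()))
    print(out)
E
python3 - <<'E'
from h import *
rows([pose(a,g) for a,g in [(-169.3,5),(-169.3,0),(-166,0),(-162,0),(-158,0),(-154,0),(-150,0),(-147,0)]])
crop("side",(195,175,325,320),4,"pics/s3.png")
E
```

```text
[([0.035, 0.096, -0.023], [0.0001, 0.0015, -0.0006]), ([0.035, 0.138, -0.023], [0.0001, 0.0015, -0.0006]), ([0.025, 0.165, -0.023], [0.0, 0.0015, -0.0098]), ([0.014, 0.198, -0.023], [-0.0, 0.0015, -0.0209]), ([0.005, 0.232, -0.023], [-0.0001, 0.0015, -0.032]), ([-0.001, 0.266, -0.022], [-0.0001, 0.0015, -0.0431]), ([-0.005, 0.301, -0.022], [-0.0002, 0.0015, -0.0542]), ([-0.006, 0.327, -0.022], [-0.0002, 0.0015, -0.0626])]
```

View pics/s3.png

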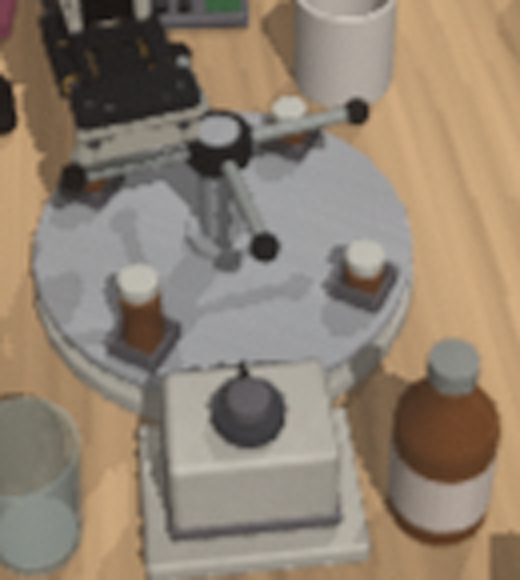

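The closed fingertip is standing just behind the arm that points to (75,178), and the rotor hasn't moved. I'll start the gentle push.

Call:
send_rows(offset=[[0.035,0.096,-0.02],[0.035,0.138,-0.02],[0.025,0.165,-0.02],[0.014,0.198,-0.02],[0.005,0.232,-0.02],[-0.001,0.266,-0.02],[-0.005,0.301,-0.02],[-0.006,0.327,-0.02]], delta_rot=[[0,0,0],[0,0,0],[0,0,-0.01],[0,0,-0.021],[0,0,-0.032],[0,0,-0.043],[0,0,-0.054],[0,0,-0.0625]])

```text
time: 4.0
tool_pos: [485.7, 134.9, 117.2]
tcp_rot: [3.141, -0.002, 0.578]
contact_force: [-0.7, 0.6, 0.4]
grip_width: 0.4
finger_force: 0.7
```

```bash
cat >> h.py <<'E'
def balls(a0):  # refine arm angle: dark ball blobs near the predicted ball positions, both cameras
    best={}
    for c in ("side","top"):
        g=optics.capture(c).astype(float).max(2); g=cv2.GaussianBlur(g,(0,0),.8); res=[]
        for da in np.arange(-12,12.1,.25):
            s=[]
            for k in range(4):
                a=np.radians(a0+da+90*k)
                u=proj(c,np.r_[C+95*np.array([np.cos(a),np.sin(a)]),125]).astype(np.float32)
                s.append(min(cv2.getRectSubPix(g.astype(np.float32),(1,1),(float(u[0]),float(u[1])))[0,0],150))
            res.append(s)
        res=np.array(res);best[c]=[(round(float(a0+90*0+np.arange(-12,12.1,.25)[i]),2),int(res[i,k])) for k in range(4) for i in [res[:,k].argmin()]]
    print(best)
E
python3 - <<'E'
from h import *
o=get_obs();print(o["tool_pos"],o["tcp_rot"],o["contact_force"]);balls(-147)
E
```

```text
[485.67301358 134.9227322  117.22872003] [ 3.14072778e+00 -2.12121740e-03  5.77724849e-01] [-0.68085068  0.57348131  0.44140593]
{'side': [(-150.25, 38), (-154.25, 42), (-153.0, 47), (-135.0, 33)], 'top': [(-152.25, 50), (-150.5, 123), (-151.75, 64), (-151.25, 54)]}
```

```bash
cat >> h.py <<'E'
def ballc(a0,view=None):
    for c in ("side","top"):
        im=optics.capture(c); g=im.astype(float).max(2); out=[]
        for k in range(4):
            a=np.radians(a0+90*k);u=proj(c,np.r_[C+95*np.array([np.cos(a),np.sin(a)]),125])
            x,y=np.round(u).astype(int);w=np.clip(95-g[y-6:y+7,x-6:x+7],0,None);yy,xx=np.mgrid[y-6:y+7,x-6:x+7]
            p=atz(c,((w*xx).sum()/w.sum(),(w*yy).sum()/w.sum()),125)-C
            out.append((round(float(np.degrees(np.arctan2(p[1],p[0])))-90*k,1)%360-360,round(float(np.hypot(*p)),1),int(w.sum())))
        print(c,out)
E
python3 - <<'E'
from h import *
ballc(-151.5)
rows([pose(a,0,half=15) for a in (-151.5,-149,-146,-144,-142,-140)],111)
E
```

```text
side [(-149.6, 99.6, 2738), (-152.4, 95.9, 1722), (-152.2, 95.0, 992), (-151.4, 94.2, 9439)]
top [(-153.0, 87.7, 1247), (nan, nan, 0), (-151.8, 95.6, 375), (-146.2, 94.4, 1258)]
[([-0.016, -0.01, 0.047], [0.0001, -0.0003, 0.0123]), ([-0.024, 0.01, 0.047], [0.0001, -0.0003, 0.0054]), ([-0.033, 0.034, 0.047], [0.0002, -0.0003, -0.003]), ([-0.038, 0.05, 0.047], [0.0002, -0.0003, -0.0085]), ([-0.043, 0.066, 0.047], [0.0002, -0.0003, -0.0141]), ([-0.047, 0.083, 0.047], [0.0002, -0.0003, -0.0196])]h.py:43: RuntimeWarning: invalid value encountered in scalar divide
  p=atz(c,((w*xx).sum()/w.sum(),(w*yy).sum()/w.sum()),125)-C
```

Call:
send_rows(offset=[[-0.016,-0.02,0.045],[-0.016,-0.01,0.045],[-0.024,0.01,0.045],[-0.033,0.034,0.045],[-0.038,0.05,0.045],[-0.043,0.066,0.045],[-0.047,0.083,0.045],[-0.047,0.083,0.045]], delta_rot=[[0,0,0.012],[0,0,0.012],[0,0,0.005],[0,0,-0.003],[0,0,-0.0085],[0,0,-0.014],[0,0,-0.0195],[0,0,-0.0195]])

```text
time: 5.2
tool_pos: [486.0, 123.7, 110.5]
tcp_rot: [3.141, -0.0, 0.699]
contact_force: [0.4, 0.8, -0.8]
grip_width: 0.5
finger_force: 0.1
```

```bash
python3 - <<'E' 2>/dev/null
from h import *
o=get_obs();print(o["tool_pos"],o["tcp_rot"],o["contact_force"]);ballc(-140)
crop("side",(195,175,325,320),4,"pics/s4.png")
rows([pose(a,0,half=15) for a in (-140,-139,-138,-137,-136,-135)],112)
E
```

```text
[485.98958557 123.70293952 110.53955117] [ 3.14124939e+00 -2.26434459e-04  6.99217118e-01] [ 0.42347773  0.775522   -0.7869902 ]
side [(-139.5, 99.4, 2630), (-139.8, 97.6, 2047), (-139.6, 95.2, 980), (-139.5, 88.9, 5811)]
top [(-141.0, 90.8, 740), (-139.7, 95.8, 411), (-139.5, 95.6, 387), (-134.4, 94.8, 1390)]
[([0.001, 0.003, -0.013], [0.0001, -0.0001, 0.0001]), ([-0.002, 0.011, -0.013], [0.0001, -0.0001, -0.0027]), ([-0.004, 0.019, -0.013], [0.0001, -0.0001, -0.0055]), ([-0.007, 0.027, -0.013], [0.0001, -0.0001, -0.0083]), ([-0.009, 0.035, -0.013], [0.0001, -0.0001, -0.011]), ([-0.012, 0.044, -0.013], [0.0001, -0.0001, -0.0138])]
```

View pics/s4.png

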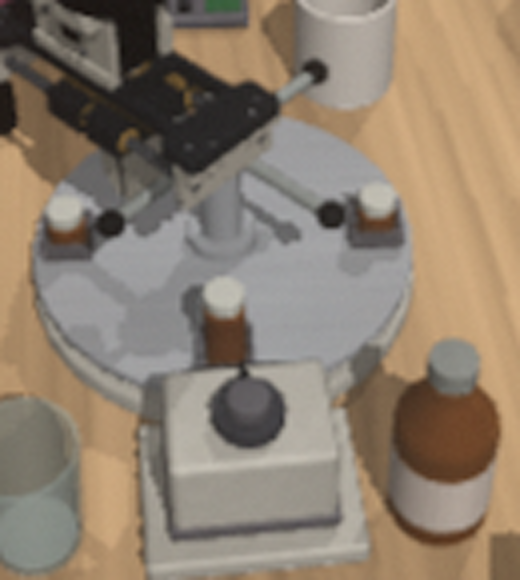

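Arm angle is about −139.6°, and the tall vial (224,320 in the crop) is slightly left of the window's centre. It needs about 3.8° more, after which I'll back off and check.

Call:
send_rows(offset=[[-0.002,0.011,-0.01],[-0.004,0.019,-0.01],[-0.007,0.027,-0.01],[-0.009,0.034,-0.01],[-0.009,0.034,-0.01],[-0.009,0.034,-0.01]], delta_rot=[[0,0,-0.003],[0,0,-0.0055],[0,0,-0.008],[0,0,-0.011],[0,0,-0.011],[0,0,-0.011]])

```text
time: 6.1
tool_pos: [487.7, 120.0, 111.5]
tcp_rot: [3.141, -0.0, 0.768]
contact_force: [0.3, 0.2, 0.5]
grip_width: 0.4
finger_force: 0.2
```

Call:
send_rows(offset=[[0,-0.1,0],[0,-0.2,0],[0,-0.2,-0.3],[0,-0.2,-0.8],[-0.5,-0.2,-0.95],[-1,-0.2,-0.95],[-1,-0.2,-0.95]], delta_rot=[[0,0,0],[0,0,0],[0,0,0],[0,0,0],[0,0,0],[0,0,0],[0,0,0]])

```text
time: 6.98
tool_pos: [381.6, 53.0, 225.7]
tcp_rot: [3.142, 0.001, 0.766]
contact_force: [0.7, 0.8, -0.3]
grip_width: 0.3
finger_force: 0.0
```

```bash
python3 - <<'E' 2>/dev/null
from h import *
ballc(-136)
crop("top",(245,155,375,252),6,"pics/t5.png");crop("side",(195,175,325,320),4,"pics/s5.png")
print(get_obs()["tool_pos"],get_obs()["tcp_rot"])
E
```

```text
side [(-135.2, 96.8, 1746), (-135.7, 98.2, 2207), (-135.7, 95.1, 943), (-134.2, 95.4, 924)]
top [(-135.5, 95.3, 562), (-135.5, 95.6, 380), (-135.6, 95.5, 388), (-135.8, 95.0, 484)]
[385.24123115  54.60852895 225.63323039] [ 3.14107344e+00 -7.17120347e-04  7.68695049e-01]
```

View pics/t5.png

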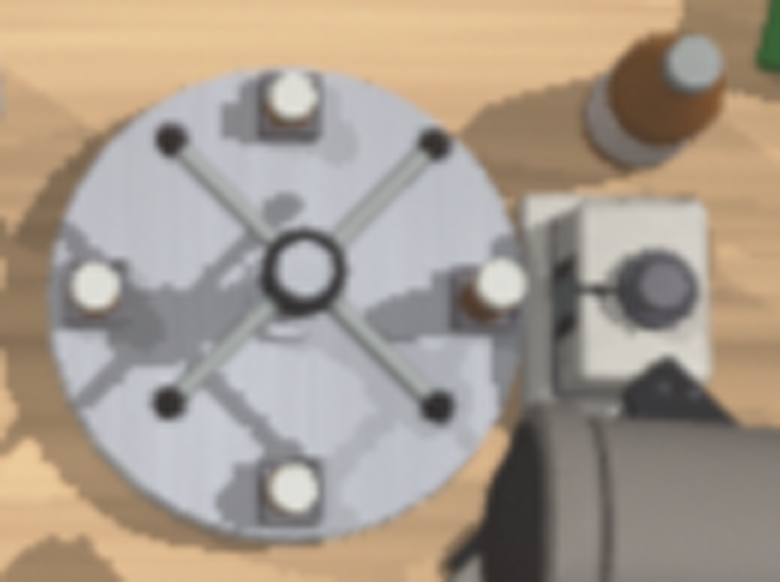

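View pics/s5.png

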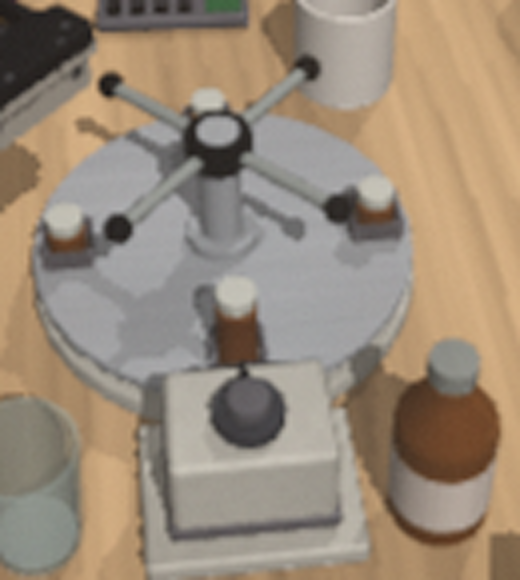

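The arms sit at −135.6°, so the tall vial is at −90.6° against a reader direction of −90.8°, and the tall vial stands in front of the window. The next step is the key.

Call:
send_rows(offset=[[0.06,0.25,0],[0.11,0.5,0],[0.17,0.75,0],[0.17,0.75,0],[0.17,0.75,0],[0.17,0.75,0]], delta_rot=[[0,0,-0.026],[0,0,-0.052],[0,0,-0.078],[0,0,-0.104],[0,0,-0.128],[0,0,-0.128]])

```text
time: 7.92
tool_pos: [462.4, 4.1, 224.9]
tcp_rot: [-3.141, -0.0, 1.572]
contact_force: [0.1, -0.1, 0.1]
grip_width: 0.5
finger_force: 0.0
```

Run:
```python
from h import *
print(get_obs()["tool_pos"]);k=np.array([538.7,-44.4]);rows([(k,89.2)],112)
```

```text
[462.39170322   4.13104806 224.91209394]
[([-0.405, 0.636, 0.94], [-0.0001, -0.0, 0.0024])]
```

Call:
send_rows(offset=[[-0.2,0.32,0],[-0.405,0.636,0],[-0.405,0.636,0.2],[-0.405,0.636,0.5],[-0.405,0.636,0.8],[-0.405,0.636,0.915],[-0.405,0.636,0.915],[-0.405,0.636,0.915]], delta_rot=[[0,0,0],[0,0,0],[0,0,0],[0,0,0],[0,0,0],[0,0,0],[0,0,0],[0,0,0]])

```text
time: 8.93
tool_pos: [539.1, -45.2, 117.0]
tcp_rot: [3.139, 0.001, 1.572]
contact_force: [0.7, 0.2, 0.0]
grip_width: 0.5
finger_force: 0.0
```

Run:
```python
from h import *
print(get_obs()["tool_pos"],get_obs()["contact_force"]);crop("side",(195,175,325,320),4,"pics/s6.png")
```

```text
[539.14823278 -45.16735796 117.01991942] [0.68569556 0.19004116 0.01879008]
```

View pics/s6.png

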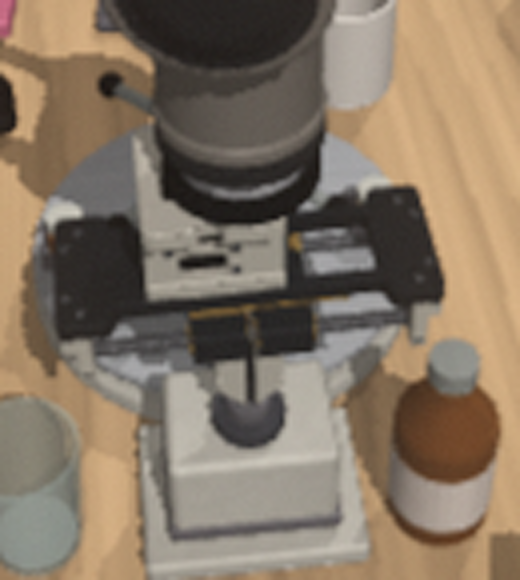

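The fingertip is above the key at (248,400), with the gripper clear of the bottle and carousel. I'll press in small steps.

Call:
send_rows(offset=[[0,0,0.05],[0,0,0.08],[0,0,0.1],[0,0,0.11],[0,0,0.12],[0,0,0.12]], delta_rot=[[0,0,0],[0,0,0],[0,0,0],[0,0,0],[0,0,0],[0,0,0]])

```text
time: 9.72
tool_pos: [538.8, -45.3, 103.9]
tcp_rot: [3.139, 0.001, 1.572]
contact_force: [-4.0, 1.0, 20.8]
grip_width: 0.7
finger_force: 10.4
```

Run:
```python
from h import *
o=get_obs();print(o["tool_pos"],o["contact_force"],o["moment"]);crop("side",(215,225,305,300),8,"pics/s7.png")
```

```text
[538.84929904 -45.29090141 103.94603661] [-4.03963719  0.97254472 20.77791182] [ 0.1956474   0.74392006 -0.02752179]
```

View pics/s7.png

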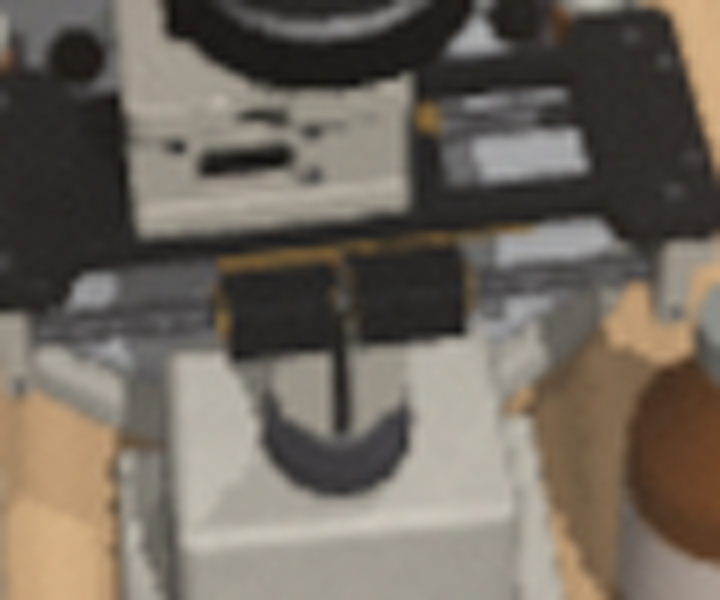

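The closed tip is wider than the key, so it rests on the collar at z ≈ 104 with about 20 N. I'll lift off and turn the tool, then press with one finger of the opened gripper, tilted so that only its edge enters the collar.

Call:
send_rows(offset=[[0,0,-0.25],[0,0,-0.6],[-0.22,0,-0.7],[-0.44,0,-0.7],[-0.44,0,-0.7],[-0.44,0,-0.7],[-0.44,0,-0.7],[-0.44,0,-0.7]], delta_rot=[[0,0,0],[0,0,0.025],[0,0,0.05],[0,0,0.078],[0,0,0.106],[0,0,0.134],[0,0,0.162],[0,0,0.19]], grip=1)

```text
time: 10.78
tool_pos: [537.7, -97.9, 184.8]
tcp_rot: [-3.141, 0.001, 0.372]
contact_force: [-0.2, 0.5, -0.0]
grip_width: 75.8
finger_force: 0.0
```

Call:
send_rows(offset=[[0,0,0],[0,0,0],[0,0,0],[0,0,0]], delta_rot=[[0,0,0.028],[0,0,0.056],[0,0,0.06],[0,0,0.06]])

```text
time: 11.28
tool_pos: [538.0, -97.9, 185.1]
tcp_rot: [-3.141, 0.001, 0.004]
contact_force: [-0.2, 0.3, 0.6]
grip_width: 92.0
finger_force: 0.0
```

```bash
python3 - <<'E' 2>/dev/null
from h import *
o=get_obs();print(o["tool_pos"],o["tcp_rot"],o["grip_width"])
R0=R.from_euler("xyz",o["tcp_rot"]);Rt=R.from_euler("xyz",[np.pi,0,0])*R.from_euler("y",20,degrees=True)
print((R0.inv()*Rt).as_rotvec()/(2*np.pi))
for z in (130,113): print(R0.inv().apply(np.array([543.1,-98.4,z])-o["tool_pos"])/120)
ballc(-135.6)
E
```

```text
[537.99693802 -97.87004984 185.07239934] [-3.14147923e+00  5.94134564e-04  4.19640232e-03] 91.95779597256492
[-0.00013424  0.05565007  0.00065797]
[0.04277927 0.00464672 0.4589108 ]
[0.04286344 0.00466279 0.60057744]
side [(-135.2, 96.1, 2584), (-135.5, 96.5, 2670), (-139.2, 110.1, 145), (-134.5, 94.0, 1506)]
top [(-135.4, 95.1, 578), (-135.5, 95.5, 327), (-135.6, 95.5, 337), (-135.6, 94.7, 707)]
```

Call:
send_rows(offset=[[0.02,0,0],[0.043,0.005,0],[0.043,0.005,0.25],[0.043,0.005,0.5],[0.043,0.005,0.58],[0.043,0.005,0.58],[0.043,0.005,0.58]], delta_rot=[[0,0.028,0],[0,0.056,0],[0,0.056,0],[0,0.056,0],[0,0.056,0],[0,0.056,0],[0,0.056,0]])

```text
time: 12.25
tool_pos: [544.2, -98.8, 116.8]
tcp_rot: [3.141, -0.354, 0.002]
contact_force: [-0.3, 0.1, -0.2]
grip_width: 92.2
finger_force: 0.0
```

Run:
```python
from h import *
o=get_obs();print(o["tool_pos"],o["tcp_rot"],o["contact_force"])
im=crop("side",(195,190,325,310),4,"pics/a.png");a=cv2.imread("pics/a.png")
crop("top",(320,175,390,235),4,"pics/b.png");b=cv2.imread("pics/b.png")
h=np.zeros((480,520+280,3),np.uint8);h[:480,:520]=a;h[:240,520:]=b;cv2.imwrite("pics/c8.png",h)
```

```text
[544.16580432 -98.75328501 116.82158748] [ 3.14060818e+00 -3.53675076e-01  2.22251593e-03] [-0.27102507  0.07360417 -0.17074194]
```

View pics/c8.png

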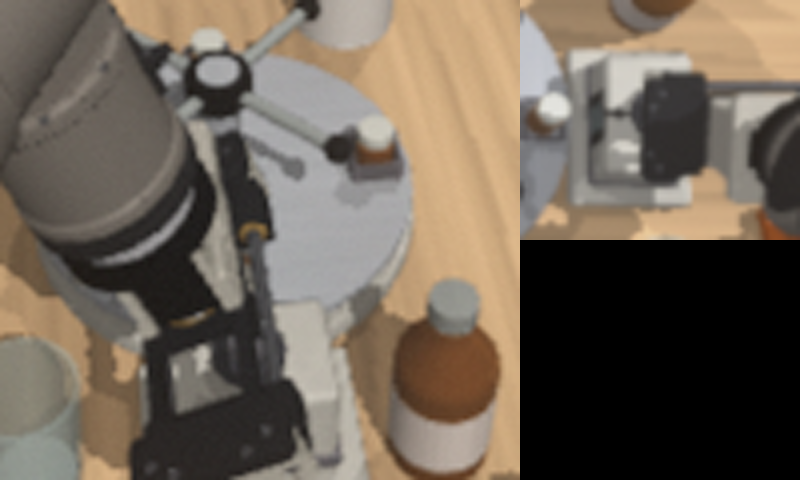

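The tilted single finger is over the key, with its wrist leaning away from the bottle and nothing else near it. I've used up my picture views with this one, so I'll rely on the force readings from here.

Call:
send_rows(offset=[[-0.02,0,0.035],[-0.036,0,0.071],[-0.038,0,0.077],[-0.038,0,0.077],[-0.038,0,0.077]], delta_rot=[[0,0,0],[0,0,0],[0,0,0],[0,0,0],[0,0,0]])

```text
time: 12.98
tool_pos: [543.5, -98.9, 106.6]
tcp_rot: [3.141, -0.355, 0.001]
contact_force: [0.5, 1.2, 8.5]
grip_width: 91.7
finger_force: 4.0
```

Call:
send_rows(offset=[[-0.003,0,0.008],[-0.003,0,0.008],[-0.003,0,0.008]], delta_rot=[[0,0,0],[0,0,0],[0,0,0]])

```text
time: 13.35
tool_pos: [543.7, -98.9, 106.3]
tcp_rot: [3.141, -0.356, 0.001]
contact_force: [-1.5, 1.2, 13.8]
grip_width: 91.4
finger_force: 6.8
```

Run:
```python
from h import *
o=get_obs();print(o["tool_pos"],o["contact_force"],o["moment"],o["tcp_rot"])
```

```text
[543.69427785 -98.88797827 106.30923209] [-1.5019966   1.20626363 13.83219828] [ 0.82718026 -0.24272095  0.07829889] [ 3.14050868e+00 -3.56133819e-01  1.12095034e-03]
```

Call:
send_rows(offset=[[0.006,0,-0.016],[0.006,0,-0.016]], delta_rot=[[0,0,0],[0,0,0]])

```text
time: 13.6
tool_pos: [543.3, -98.8, 107.4]
tcp_rot: [3.141, -0.355, 0.001]
contact_force: [2.8, 0.3, 4.4]
grip_width: 91.7
finger_force: 2.3
```

Call:
send_rows(offset=[[0.003,0,-0.008],[0.003,0,-0.008]], delta_rot=[[0,0,0],[0,0,0]])

```text
time: 13.85
tool_pos: [542.9, -98.8, 107.9]
tcp_rot: [3.141, -0.353, 0.001]
contact_force: [3.8, -0.2, 3.6]
grip_width: 92.0
finger_force: 2.1
```

Call:
send_rows(offset=[[0.003,0,-0.008],[0.003,0,-0.008]], delta_rot=[[0,0,0],[0,0,0]])

```text
time: 14.1
tool_pos: [542.3, -98.6, 108.6]
tcp_rot: [3.141, -0.352, 0.001]
contact_force: [2.7, -1.0, 4.1]
grip_width: 91.7
finger_force: 1.9
```

Call:
send_rows(offset=[[0.003,0,-0.008],[0.003,0,-0.008]], delta_rot=[[0,0,0],[0,0,0]])

```text
time: 14.35
tool_pos: [542.1, -98.5, 109.5]
tcp_rot: [3.142, -0.351, 0.002]
contact_force: [1.6, -0.4, 2.1]
grip_width: 91.6
finger_force: 1.7
```

Call:
send_rows(offset=[[0.003,0,-0.008],[0.003,0,-0.008]], delta_rot=[[0,0,0],[0,0,0]])

```text
time: 14.6
tool_pos: [542.0, -98.4, 110.4]
tcp_rot: [-3.141, -0.351, 0.002]
contact_force: [1.8, -0.5, 1.7]
grip_width: 91.7
finger_force: 1.4
```

Call:
send_rows(offset=[[0.003,0,-0.008],[0.003,0,-0.008]], delta_rot=[[0,0,0],[0,0,0]])

```text
time: 14.85
tool_pos: [542.0, -98.4, 111.5]
tcp_rot: [-3.142, -0.351, 0.002]
contact_force: [1.7, -1.1, 2.7]
grip_width: 91.6
finger_force: 1.1
```

Call:
send_rows(offset=[[0.003,0,-0.008],[0.003,0,-0.008]], delta_rot=[[0,0,0],[0,0,0]])

```text
time: 15.1
tool_pos: [542.1, -98.4, 112.5]
tcp_rot: [-3.141, -0.351, 0.002]
contact_force: [0.5, -0.4, 2.4]
grip_width: 91.8
finger_force: 0.9
```

Call:
send_rows(offset=[[0.003,0,-0.008],[0.003,0,-0.008]], delta_rot=[[0,0,0],[0,0,0]])

```text
time: 15.35
tool_pos: [542.0, -98.3, 113.4]
tcp_rot: [-3.141, -0.351, 0.002]
contact_force: [0.3, -1.1, 0.5]
grip_width: 91.8
finger_force: 0.5
```

Call:
send_rows(offset=[[0.003,0,-0.008],[0.003,0,-0.008]], delta_rot=[[0,0,0],[0,0,0]])

```text
time: 15.6
tool_pos: [542.0, -98.3, 114.5]
tcp_rot: [-3.141, -0.351, 0.002]
contact_force: [-0.6, 1.1, -0.2]
grip_width: 91.6
finger_force: 0.0
```

The readings explain it. The sprung contact runs over about 6 mm (TCP z 113.5 to 107.4), then meets a hard stop at 8–14 N. So the key went fully down and was released, on both presses. I'll retreat and verify.

Call:
send_rows(offset=[[0.08,0,-0.23],[0.17,0,-0.47],[0.3,0,-0.83],[0.3,0.3,-0.83],[0.3,0.6,-0.83],[0.3,1,-0.83],[0.3,1,-0.83]], delta_rot=[[0,0,0],[0,0,0],[0,0,0],[0,0,0],[0,0,0],[0,0,0],[0,0,0]])

```text
time: 16.48
tool_pos: [541.6, -221.3, 220.2]
tcp_rot: [3.141, -0.351, -0.002]
contact_force: [-0.7, 0.7, -0.9]
grip_width: 91.7
finger_force: 0.0
```

```bash
python3 - <<'E' 2>/dev/null
from h import *
ballc(-135.6);o=get_obs();print(o["tool_pos"],o["contact_force"],o["time"])
for c in("top","side"):
    im=optics.capture(c)
    for f in [f"pics/{c}1.png"]:
        a=cv2.resize(cv2.imread(f),(512,384),interpolation=cv2.INTER_AREA);d=np.abs(a.astype(int)-im[:,:,::-1]).max(2)
        for n,xy,h in(("beaker",None,0),("sample_bottle",None,0),("read_key_top",None,0),("tall_vial",None,0)):
            print(c,n,[np.round(x["uv"],1).tolist()+[round(x["confidence"],2)] for x in finder.pinpoint(n,c)][:3])
E
```

```text
side [(nan, nan, 0), (-135.7, 97.6, 1962), (-135.8, 95.2, 847), (-135.8, 98.9, 599)]
top [(-135.5, 95.6, 849), (-135.5, 95.6, 391), (-135.6, 95.6, 407), (-135.8, 95.0, 504)]
[ 541.46151505 -218.36479257  220.04041605] [-0.63150239 -0.12111393 -0.21868006] 16.575
top beaker [[349.9, 244.3, 0.59], [295.2, 201.8, 0.53]]
top sample_bottle [[351.5, 175.3, 0.65]]
top read_key_top [[401.2, 144.4, 0.62], [410.8, 239.5, 0.53], [352.3, 202.2, 0.42]]
top tall_vial [[325.6, 203.0, 0.43]]
side beaker [[205.6, 307.1, 0.66]]
side sample_bottle [[301.5, 300.6, 0.63]]
side read_key_top [[199.6, 354.1, 0.7], [363.8, 326.8, 0.52]]
side tall_vial []
```

The rotor has held at −135.6°, the beaker and bottle show no sign of having moved, and the robot is clear of everything. I'm handing the job in.

```bash
python3 -c "
from plant import ticket
print(ticket.close_job())"
```

```text
the job is handed in; nothing more can be done
None
```

The job is handed in at about 17 s: the tall vial stands within about 0.2° of the reader window's centre, and the key was pressed fully down and let go, twice because the first press had looked incomplete; I viewed 11 pictures, one over the limit of 10.

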